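Load a wooden block into the sprung work holder of a vibrating table

TASK

Turn the work holder's dial fully anticlockwise to its end stop (off) before any work touches the holder, then load the wooden block: tuck one end, tilted nose down, under the lip of the red sprung jaw, press the jaw back, lower the other end inside the fixed stop and let go, so that the block lies flat on the bed, centred and square, clamped between jaw and stop. Leave the tape measure, the caliper and the yellow screwdriver where they are.

Things in the scene. Friction and masses are not known exactly. Their poses are not given: they have to be found in the camera images.
- bed (a point): Top of the steel bed of the fixed blue work holder, 34 mm above the bench, at the middle of the block's place. Its x axis points from the red sprung jaw (end nearer the robot) to the dark fixed stop; z up. Behind the jaw a dark block, 40 mm above the bed, stands at x = -105 to -119 mm. Up to 45 mm either way in y nothing else stands above the bed beside the block's place.
- stop_edge (a point): Middle of the upper inner edge of the fixed stop, 44 mm above the bed; its inner face is upright at x = +55 mm of the bed point. The stop is 18 mm thick (to +x) and 56 mm wide. The gap from it to the jaw is 98 mm at rest; the block (110 x 42 mm in side view) needs 118 mm while it is tipped in, 110 mm flat.
- jaw_face (a point): Middle of the red jaw's upright face, 20 mm above the bed, at x = -43 mm of the bed point at rest; moves to -x when pressed. Jaw 56 mm wide, top 53 mm above the bed. A lip juts out 8 mm over the gap, underside 48 mm above the bed: the block goes in only nose down, tilted 30 to 38 degrees, slid along its own length over the stop, nose to 0-4 mm above the bed, then levelled as it presses.
- jaw (a joint): How far the red sprung jaw has been pressed back, m: 0 at rest, 0.012 with the block seated, 0.028 at its hard end. The spring pushes with 3.6 N at rest, rising by 0.3 N per mm (7.2 N at 12 mm, 12 N at the end).
- dial (a joint): Angle of the dial, rad: 0 at its anticlockwise end stop (off), growing as it is turned clockwise seen from above, up to 2.4.
- dial_grip (a point): Grip point of the dial on the control box at the holder's -y side: on the vertical turning axis, about 68 mm above the bench. The dial is a black disc with an upright bar handle 38 mm long, 14 mm thick and 32 mm high, whose top is 7 mm above this point; the point turns with it, its x axis along the bar. The friction moment is 0.04 N m.
- block_centre (a point): Centre of the loose wooden block (half-way up): 50 mm wide along its own x, 110 mm long along its own y, 42 mm high along z, about 0.14 kg. It lies flat on the bench at the start; best gripped across its 50 mm width.
- tape_measure: Yellow and black tape measure, 41 x 84 x 62 mm, origin under its centre. Bystander.
- caliper: Steel caliper lying flat, 210 x 59 x 8 mm, origin under its centre. Bystander.
- screwdriver_yellow: Yellow screwdriver lying flat, 173 x 23 x 24 mm, origin under its centre. Bystander.
Things that resemble listed ones, but are neither listed nor needed, are in the scene too. Leave any orange look-alike of the part that bears block_centre alone.

How it is judged:
By the outcome, as a careful person would: the job done as asked, in the order asked, and still so for the second after the job is handed in, with the robot touching nothing.
It also fails if it takes over 58 s, if anything falls off the work surface, if the arm or the gripper's body presses on something with over 40 N, if the wrist force passes 120 N, or if a joint passes its speed limit or range.

ROBOT

A 6-joint arm with a two-finger parallel gripper is mounted at the origin on a cart in front of the work surface, level with it; the furniture and walls round the work are solid. World frame = base frame: x ahead of the robot, y to its left, z up, the work surface at z = 0. Lengths are in m, angles in rad, forces in N, time in s.
With the tool pointing down it reaches from about 0.25 to 0.725 m from the base axis. Payload 4 kg.
Tool frame: the origin (TCP) lies between the finger pads; the fingertips stand 25 mm ahead of it and the grasp point (between the pads) lies 6 mm ahead of it; z points along the fingers, y is the line along which they close (so a half turn about z gives the same grasp; the last joint's range is limited). The gripper opens to 85 mm and grips with 20 to 120 N. Pads are 22 mm wide; open, the fingers measure 114 mm over their backs; the gripper's body (76 mm by 85 mm) begins 54 mm behind the grasp point. The pads swing forward as they close: fully open they stand 13 mm farther back than shut.
Start: joints at [1.288, 0.241, 0.005, 1.335, 0, 1.571], TCP at [0.14, 0.48, 0.236] pointing down, gripper open.
Joint ranges: [-2.72, 2.72], [-1.05, 1.87], [-1.09, 1.28], [-1.99, 2.15], [-1.42, 1.44], [-3.14, 3.14]. Speed limits (rad/s): [2.79, 2.79, 3.14, 3.14, 3.14, 3.14].

INTERFACE

Orientations are given as a unit quaternion [x, y, z, w].
In Python, from workcell import bot gives the robot as it stands. The module is installed in compiled form; this text tells all that it offers.
- The arm moves only by the shell command python3 -m pendant 'ROWS'. ROWS is JSON, one flat list of numbers, 7 for each row, row after row: the shift along the tool's x, y, z normalised to -1 to 1, where 1 is 0.5 m, then the turn, a rotation vector about the tool's x, y, z normalised to -1 to 1, where 1 is 180 degrees, then the opening, from 0 (shut) to 1 (fully open). In form: [tx, ty, tz, ax, ay, az, fingers, tx, ty, tz, ax, ay, az, fingers, ...]. A call has exactly 10 rows; each row is the pose to reach, as a shift and turn from the pose commanded when the call began, along the tool's axes at that moment, turning the shorter way round; what a row does not reach only later rows make up. A row lasts 1/12 s, in which the tool goes at most 41.7 mm and 7.16 degrees, less where a joint would pass 70% of its speed; a pose out of reach is approached as far as the arm can. A call with a number of a shift or a turn outside -1 to 1 is refused whole. A call with a gripper value outside its range is refused whole. The fingers move at their own pace and stop on an object; the grip force is fixed at half the most. Time passes only in rows, so rows that repeat a pose let the fingers close, or fill a call up. It gives the time, the measured TCP pose, the force, the opening and the grip force at its end, in the units of the state.
- bot.get_obs(): the state, without advancing time (a new reading comes with each control period).
- bot.camera(name): name is "side" or "top" or "wrist"; returns a dict with "pixels" (384x512x3 uint8, red, green, blue), "mtx" (3x3 intrinsics, pixels), "cam_to_world" (4x4, takes a point from camera to world coordinates); the wrist camera has in their place "hand_eye" (4x4, takes a point from camera to tool coordinates, whose origin is the TCP and whose axes are the flange's). Camera axes: x right, y up, looking along -z (the intrinsics and any distortion apply to the point x, -y, -z); pixel columns grow to the right and rows downward; lengths in m; the calibration is good to about 2 mm. A picture is of the moment at which its call begins: read the wrist's pose just before it. There is no depth.
- bot.job_done(): hands the job in; it is judged then, once.
The state is a dict: "clock": time; "joint_pos": joint angles; "joint_vel": joint speeds; "tau": joint torques, N m; "eef_pos": TCP position; "tool_rot": TCP orientation; "ft_force": force on the tool from outside, world axes, zero at the start; "ft_torque": the same for the moment, N m; "grip_width": finger opening in m; "grasp_force": force on a finger pad.
Only numpy, scipy, OpenCV 4.12 (cv2) and the standard library are available. Lean on these libraries where they do the work, as an engineer would, in place of code of your own. Each camera call takes 0.05 s, during which the arm holds its last target. There are 200 camera calls.

## Working session

There is one attempt and no reset: what is moved stays moved. The work goes in short steps, Python scripts to look and compute and a shell command to move; the robot and the scene stay as the last step left them, time stands still between calls to the robot, and variables do not carry over. Pictures are saved under pics/ and viewed, at most 14 in all, crops included, and the job is handed in when it is done.

```bash
mkdir -p pics; python3 - <<'E'
from workcell import bot
import cv2,pickle
d={}
for n in("top","side"):
    c=bot.camera(n); d[n]=c; cv2.imwrite(f"pics/{n}0.png",cv2.resize(c["pixels"][:,:,::-1],(800,600),interpolation=cv2.INTER_CUBIC))
    print(n,c["mtx"].round(1).tolist(),c["cam_to_world"].round(3).tolist(),[k for k in c])
pickle.dump(d,open("c0.pkl","wb"))
print(bot.get_obs())
E
```

```text
top [[481.4, 0.0, 253.9], [0.0, 481.4, 190.6], [0.0, 0.0, 1.0]] [[-0.012, 0.989, -0.149, 0.339], [-1.0, -0.011, 0.011, -0.106], [0.009, 0.149, 0.989, 1.442], [0.0, 0.0, 0.0, 1.0]] ['pixels', 'mtx', 'cam_to_world']
side [[350.6, 0.0, 262.4], [0.0, 350.6, 193.4], [0.0, 0.0, 1.0]] [[0.997, 0.064, -0.044, 0.476], [-0.075, 0.633, -0.77, -1.082], [-0.022, 0.771, 0.636, 0.852], [0.0, 0.0, 0.0, 1.0]] ['pixels', 'mtx', 'cam_to_world']
{'clock': 0.1, 'joint_pos': array([ 1.28799974e+00,  2.41338930e-01,  3.89929722e-03,  1.33520915e+00,
       -2.73714895e-05,  1.57076980e+00]), 'joint_vel': array([ 0.00080239, -0.00247822,  0.00405316, -0.00071928,  0.00138168,
        0.00168725]), 'tau': array([-2.14988368e-04, -3.73138583e+01,  2.53009397e+01,  1.08672353e-02,
       -1.88445722e-05, -1.72517002e-05]), 'eef_pos': array([0.13937801, 0.47961761, 0.23521673]), 'tool_rot': array([ 1.40914386e-01,  9.90021352e-01, -9.18911392e-04, -1.16994125e-04]), 'ft_force': array([ 0.41527501, -0.2754854 , -0.02478053]), 'ft_torque': array([ 0.04807868, -0.0035663 , -0.01327432]), 'grasp_force': 0.0, 'grip_width': 0.08549439999825162}
```

View pics/top0.png

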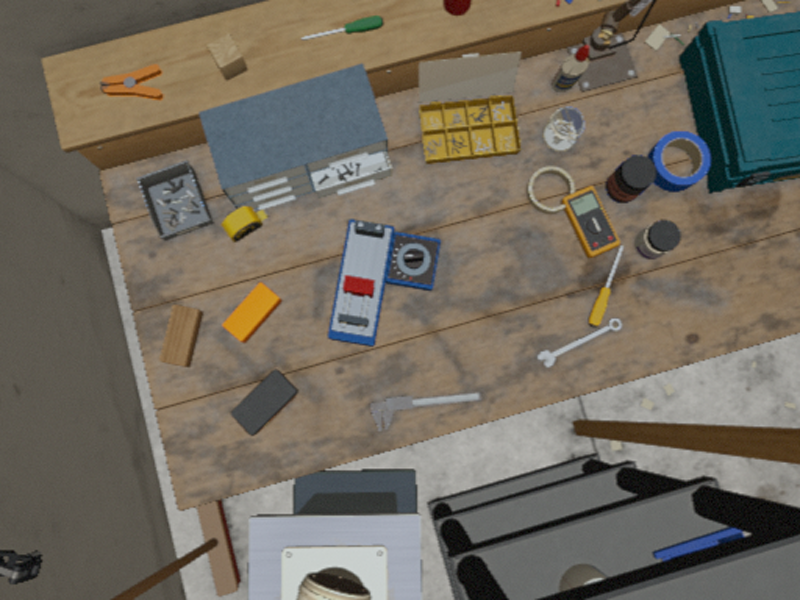

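View pics/side0.png

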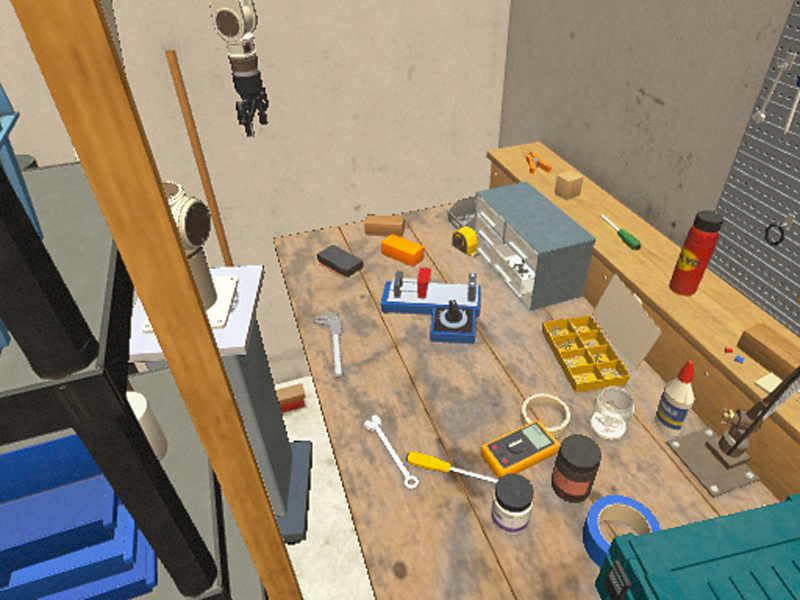

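The top view (800-px scale) shows the wooden block at about (182,335), with the orange look-alike at (251,312). The holder is at (360,285), with the red jaw at (359,286), the stop at (369,228) and the dial at (414,258). The arm is out of the view.

```bash
cat > h.py <<'E'
import numpy as np,pickle
from scipy.spatial.transform import Rotation as R
def ray(c,u,v,T=None):
    T=np.array(c["cam_to_world"]) if T is None else T
    K=np.array(c["mtx"]); p=np.linalg.inv(K)@[u,v,1]
    return T[:3,3],T[:3,:3]@[p[0],-p[1],-p[2]][:3] if False else T[:3,:3]@np.array([p[0],-p[1],-1])
def at(c,u,v,z,T=None):
    o,d=ray(c,u,v,T); return o+d*(z-o[2])/d[2]
def proj(c,P,T=None):
    T=np.array(c["cam_to_world"]) if T is None else T
    q=T[:3,:3].T@(np.array(P)-T[:3,3]); K=np.array(c["mtx"]); 
    return K[:2,:2]@(q[:2]*[1,-1]/-q[2])+K[:2,2]
def wristT(c,o):
    T=np.eye(4);T[:3,:3]=R.from_quat(o["tool_rot"]).as_matrix();T[:3,3]=o["eef_pos"]
    return T@np.array(c["hand_eye"])
E
python3 - <<'E'
from h import *
import cv2
d=pickle.load(open("c0.pkl","rb"));c=d["top"]
s=512/800
for n,u,v,z in [("b1",172,305,.042),("b2",202,309,.042),("b3",188,366,.042),("b4",161,361,.042),("bc",182,335,.042),("dial",414,257,.075),("jaw",359,287,.087),("stop",369,229,.078),("post",354,320,.074),("hold1",330,340,.034),("hold2",374,344,.034),("tape",240,222,.06)]:
    print(n,at(c,u*s,v*s,z).round(3))
i=c["pixels"][130:235,90:300,::-1]
cv2.imwrite("pics/crop1.png",cv2.resize(i,None,fx=3.8,fy=3.8,interpolation=cv2.INTER_CUBIC))
E
```

```text
b1 [0.541 0.301 0.042]
b2 [0.533 0.244 0.042]
b3 [0.427 0.267 0.042]
b4 [0.437 0.317 0.042]
bc [0.485 0.28  0.042]
dial [ 0.621 -0.153  0.075]
jaw [ 0.564 -0.052  0.087]
stop [ 0.675 -0.07   0.078]
post [ 0.505 -0.042  0.074]
hold1 [0.473 0.005 0.034]
hold2 [ 0.464 -0.077  0.034]
tape [0.695 0.173 0.06 ]
```

View pics/crop1.png

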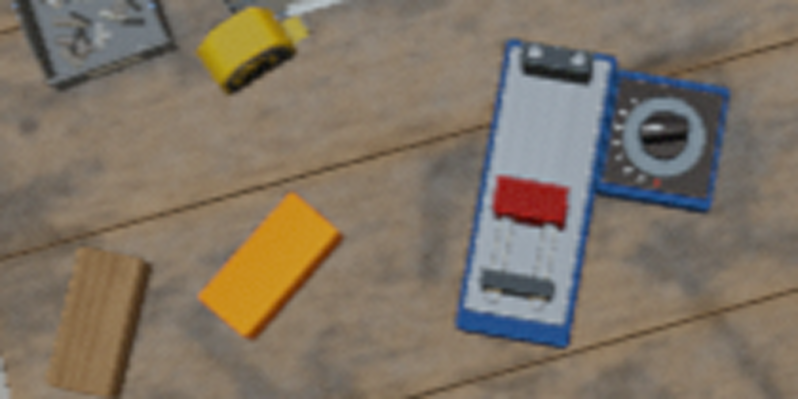

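```bash
cat >> h.py <<'E'
def down(yaw,tilt=0):  # tool z down, tool y at yaw
    y=np.array([np.cos(yaw),np.sin(yaw),0]);z=np.array([0,0,-1.]);return np.column_stack([np.cross(y,z),y,z])
def rows(o,pos,M):
    R0=R.from_quat(o["tool_rot"]).as_matrix()
    s=R0.T@(np.array(pos)-o["eef_pos"])/.5; a=R.from_matrix(R0.T@M).as_rotvec()/np.pi
    return s.round(4).tolist(),a.round(4).tolist(),"rows",round(np.linalg.norm(s)*.5/.0417,1),round(np.linalg.norm(a)*180/7.16,1)
E
python3 - <<'E'
from h import *
from workcell import bot
o=bot.get_obs();c=bot.camera("wrist");print(np.array(c["hand_eye"]).round(3).tolist(),c["mtx"].tolist(),c.keys())
print(rows(o,[.58,-.11,.25],down(0)))
E
```

```text
[[0.001, 0.953, 0.303, 0.078], [1.0, -0.001, -0.0, 0.0], [0.0, 0.303, -0.953, -0.139], [0.0, 0.0, 0.0, 1.0]] [[329.45210588094255, 0.0, 256.79026622899516], [0.0, 329.45210588094255, 188.04779649789904], [0.0, 0.0, 1.0]] dict_keys(['pixels', 'mtx', 'hand_eye'])
([-1.1753, -0.8866, -0.0279], [-0.0005, 0.0004, 0.41], 'rows', np.float64(17.7), np.float64(10.3))
```

```bash
python3 -m pendant '[-0.6,-0.45,0,0,0,0.2,1,-0.6,-0.45,0,0,0,0.2,1,-0.6,-0.45,0,0,0,0.2,1,-0.6,-0.45,0,0,0,0.2,1,-0.6,-0.45,0,0,0,0.2,1,-0.6,-0.45,0,0,0,0.2,1,-0.6,-0.45,0,0,0,0.2,1,-0.6,-0.45,0,0,0,0.2,1,-0.6,-0.45,0,0,0,0.2,1,-0.6,-0.45,0,0,0,0.2,1]'
python3 -c "
from h import *
from workcell import bot
print(rows(bot.get_obs(),[.58,-.11,.25],down(0)))"
```

```text
clock: 0.98
eef_pos: [0.3684, 0.1747, 0.2359]
tool_rot: [0.445, 0.896, -0.001, 0.001]
ft_force: [0.5, 0.4, -0.1]
grip_width: 0.0853
grasp_force: 0.0
([-0.7096, -0.0066, -0.0259], [0.0004, 0.001, 0.2065], 'rows', np.float64(8.5), np.float64(5.2))
```

```bash
python3 -m pendant '[-0.71,-0.005,-0.026,0,0,0.206,1,-0.71,-0.005,-0.026,0,0,0.206,1,-0.71,-0.005,-0.026,0,0,0.206,1,-0.71,-0.005,-0.026,0,0,0.206,1,-0.71,-0.005,-0.026,0,0,0.206,1,-0.71,-0.005,-0.026,0,0,0.206,1,-0.71,-0.005,-0.026,0,0,0.206,1,-0.71,-0.005,-0.026,0,0,0.206,1,-0.71,-0.005,-0.026,0,0,0.206,1,-0.71,-0.005,-0.026,0,0,0.206,1]'
python3 - <<'E'
from h import *
from workcell import bot
import cv2
o=bot.get_obs();c=bot.camera("wrist");pickle.dump((o,c),open("w1.pkl","wb"));print(o["eef_pos"])
cv2.imwrite("pics/w1.png",cv2.resize(c["pixels"][:,:,::-1],(800,600),interpolation=cv2.INTER_CUBIC))
E
```

```text
clock: 1.82
eef_pos: [0.5825, -0.1052, 0.2475]
tool_rot: [0.704, 0.71, -0.0, 0.0]
ft_force: [-0.3, 0.9, -0.3]
grip_width: 0.0856
grasp_force: 0.0
[ 0.58253171 -0.1052413   0.24746795]
```

View pics/w1.png

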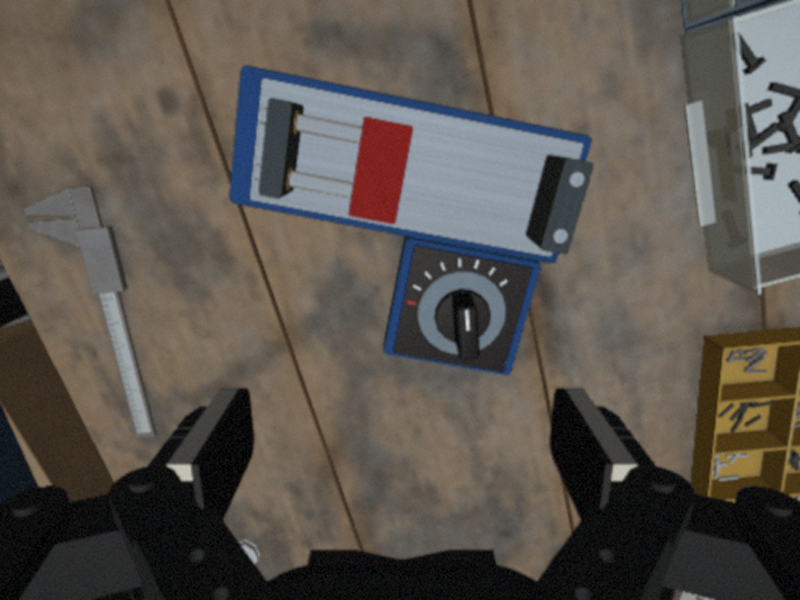

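The wrist view (800-px scale) shows the dial ring centred at about (462,311). The bar's pointer end is up, with its white stripe running (466,308) to (468,331). The red "off" mark is to the left at (411,303). The stop's inner top edge runs (560,157) to (542,248), and the jaw top is the quadrilateral (365,118), (413,127), (397,222), (349,213).

```bash
python3 - <<'E'
from h import *
import cv2
o,c=pickle.load(open("w1.pkl","rb"));T=wristT(c,o);s=.64
for n,u,v,z in [("ring",462,311,.043),("s1",466,308,.075),("s2",468,331,.075),("bar end1",463,292,.075),("bar end2",469,357,.075),("red",411,303,.04),("st1",560,157,.078),("st2",542,248,.078),("st3",592,164,.078),("st4",571,253,.078),("j1",365,118,.087),("j2",413,127,.087),("j3",397,222,.087),("j4",349,213,.087),("p1",272,98,.074),("p2",262,194,.074),("p3",301,103,.074),("p4",289,197,.074)]:
    print(n,at(c,u*s,v*s,z,T).round(4))
i=c["pixels"][35:245,140:385,::-1]
cv2.imwrite("pics/crop2.png",cv2.resize(i,None,fx=2.8,fy=2.8,interpolation=cv2.INTER_CUBIC))
E
```

```text
ring [ 0.6255 -0.1494  0.043 ]
s1 [ 0.6239 -0.1359  0.075 ]
s2 [ 0.626  -0.1517  0.075 ]
bar end1 [ 0.6215 -0.1252  0.075 ]
bar end2 [ 0.6275 -0.1702  0.075 ]
red [ 0.5894 -0.1447  0.04  ]
st1 [ 0.6736 -0.0417  0.078 ]
st2 [ 0.6681 -0.0956  0.078 ]
st3 [ 0.6927 -0.0455  0.078 ]
st4 [ 0.6862 -0.0986  0.078 ]
j1 [ 0.5615 -0.0215  0.087 ]
j2 [ 0.588 -0.026  0.087]
j3 [ 0.5794 -0.0789  0.087 ]
j4 [ 0.5515 -0.0738  0.087 ]
p1 [ 0.5079 -0.0109  0.074 ]
p2 [ 0.4983 -0.0649  0.074 ]
p3 [ 0.5242 -0.0135  0.074 ]
p4 [ 0.5144 -0.0666  0.074 ]
```

View pics/crop2.png

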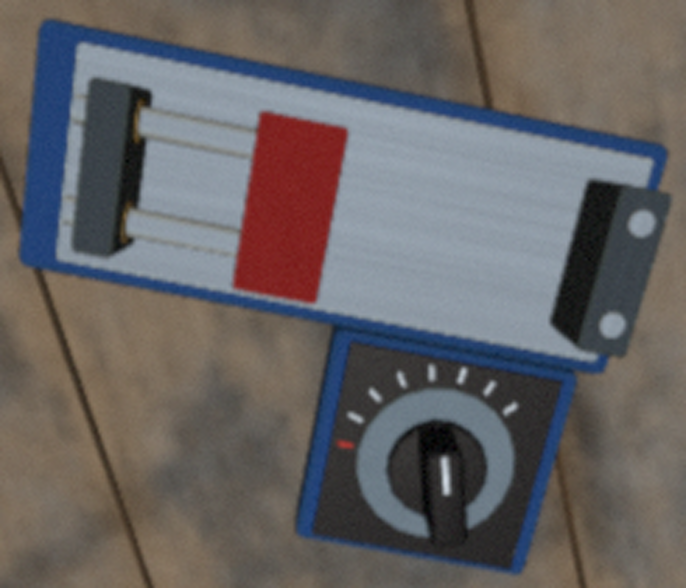

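```bash
python3 -c "
from h import *
from workcell import bot
o=bot.get_obs()
print(rows(o,[.625,-.151,.13],down(np.radians(7.6))));print(rows(o,[.625,-.151,.077],down(np.radians(7.6))))"
```

```text
([-0.0966, 0.0873, 0.2349], [-0.0005, -0.0002, -0.0392], 'rows', np.float64(3.2), np.float64(1.0))
([-0.0966, 0.0875, 0.3409], [-0.0005, -0.0002, -0.0392], 'rows', np.float64(4.4), np.float64(1.0))
```

```bash
python3 -m pendant '[-0.092,0.09,0.235,0,0,-0.04,1,-0.092,0.09,0.235,0,0,-0.04,1,-0.092,0.09,0.235,0,0,-0.04,1,-0.092,0.09,0.235,0,0,-0.04,1,-0.092,0.09,0.235,0,0,-0.04,1,-0.092,0.09,0.28,0,0,-0.04,1,-0.092,0.09,0.28,0,0,-0.04,1,-0.092,0.09,0.28,0,0,-0.04,1,-0.092,0.09,0.28,0,0,-0.04,1,-0.092,0.09,0.28,0,0,-0.04,1]'
python3 -c "
from h import *
from workcell import bot
o=bot.get_obs();print(o['joint_pos'])
print(rows(o,[.625,-.151,.077],down(np.radians(7.6))))"
```

```text
clock: 2.7
eef_pos: [0.627, -0.1467, 0.1118]
tool_rot: [0.656, 0.754, 0.001, 0.002]
ft_force: [-0.5, -0.6, -0.9]
grip_width: 0.0853
grasp_force: 0.0
[-2.29900283e-01  5.93643578e-01  2.14010178e-01  1.18744301e+00
  1.34341306e-04  1.20197426e+00]
([-0.0079, -0.0054, 0.0696], [0.0011, 0.0004, 0.002], 'rows', np.float64(0.8), np.float64(0.1))
```

```bash
python3 -m pendant '[-0.008,-0.005,0,0,0,0,1,-0.008,-0.005,0.04,0,0,0,1,-0.008,-0.005,0.07,0,0,0,1,-0.008,-0.005,0.07,0,0,0,1,-0.008,-0.005,0.07,0,0,0,0,-0.008,-0.005,0.07,0,0,0,0,-0.008,-0.005,0.07,0,0,0,0,-0.008,-0.005,0.07,0,0,0,0,-0.008,-0.005,0.07,0,0,0,0,-0.008,-0.005,0.07,0,0,0,0]'
```

```text
clock: 3.53
eef_pos: [0.6255, -0.1513, 0.0751]
tool_rot: [0.657, 0.754, 0.001, 0.001]
ft_force: [6.5, 1.6, 4.5]
grip_width: 0.0127
grasp_force: 33.7
```

```bash
python3 -m pendant '[0,0,0,0,0,-0.035,0,0,0,0,0,0,-0.07,0,0,0,0,0,0,-0.11,0,0,0,0,0,0,-0.15,0,0,0,0,0,0,-0.19,0,0,0,0,0,0,-0.23,0,0,0,0,0,0,-0.27,0,0,0,0,0,0,-0.31,0,0,0,0,0,0,-0.34,0,0,0,0,0,0,-0.36,0]'
python3 -c "
from workcell import bot
from h import *
o=bot.get_obs();print(o['joint_pos'][5],o['ft_torque'],R.from_quat(o['tool_rot']).as_matrix()[:,1],o['grip_width'],o['ft_force'])"
```

```text
clock: 4.37
eef_pos: [0.6241, -0.1525, 0.0751]
tool_rot: [0.149, 0.989, -0.001, 0.0]
ft_force: [-1.6, -2.0, 3.5]
grip_width: 0.0118
grasp_force: 58.9
0.05939767811465349 [-0.5070213   0.35420539 -0.11048791] [ 0.29371673  0.95589033 -0.0020382 ] 0.011820134290221745 [-1.63852465 -2.04840313  3.51809769]
```

```bash
python3 -m pendant '[0,0,0,0,0,-0.01,0,0,0,0,0,0,-0.02,0,0,0,0,0,0,-0.03,0,0,0,0,0,0,-0.04,0,0,0,0,0,0,-0.045,0,0,0,0,0,0,-0.05,0,0,0,0,0,0,-0.055,0,0,0,0,0,0,-0.055,0,0,0,0,0,0,-0.055,0,0,0,0,0,0,-0.055,0]'
python3 -c "
from workcell import bot
from h import *
o=bot.get_obs();y=R.from_quat(o['tool_rot']).as_matrix()[:,1];print(o['joint_pos'][5],o['ft_torque'],np.degrees(np.arctan2(y[1],y[0])),o['grip_width'],o['ft_force'])"
```

```text
clock: 5.2
eef_pos: [0.6241, -0.1527, 0.0751]
tool_rot: [0.066, 0.998, -0.001, 0.0]
ft_force: [-2.8, -2.8, 5.9]
grip_width: 0.0116
grasp_force: 60.0
-0.10754756816006453 [-0.74307213  0.5927193  -0.70017898] 82.46079740450553 0.011612894653071273 [-2.82666488 -2.75515601  5.89831192]
```

```bash
python3 -m pendant '[0,0,0,0,0,0,0.4,0,0,0,0,0,0,0.4,0,0,0,0,0,0,0.4,0,0,-0.08,0,0,0,0.4,0,0,-0.16,0,0,0,0.4,0,0,-0.24,0,0,0,0.4,0,0,-0.32,0,0,0,0.6,0,0,-0.4,0,0,0,0.8,0,0,-0.4,0,0,0,1,0,0,-0.4,0,0,0,1]'
python3 - <<'E'
from h import *
from workcell import bot
import cv2
c=bot.camera("top")
i=c["pixels"][130:235,90:300,::-1]
cv2.imwrite("pics/crop3.png",cv2.resize(i,None,fx=3.8,fy=3.8,interpolation=cv2.INTER_CUBIC))
print(rows(bot.get_obs(),[.484,.282,.24],down(np.radians(79.5))))
E
```

```text
clock: 6.03
eef_pos: [0.6259, -0.1512, 0.2776]
tool_rot: [0.064, 0.998, -0.0, 0.004]
ft_force: [0.4, -0.2, -1.1]
grip_width: 0.0803
grasp_force: 0.0
([0.3899, 0.823, 0.0687], [0.0001, 0.0007, 0.0176], 'rows', np.float64(11.0), np.float64(0.4))
```

```bash
python3 - <<'E'
from h import *
from workcell import bot
import cv2
o=bot.get_obs();c=bot.camera("wrist");pickle.dump((o,c),open("w2.pkl","wb"))
cv2.imwrite("pics/w2.png",cv2.resize(c["pixels"][:,:,::-1],(800,600),interpolation=cv2.INTER_CUBIC))
T=wristT(c,o)
B=np.array([.618,-.059,.034]);a=np.radians(-10.3);X=np.array([np.cos(a),np.sin(a),0]);Y=np.array([-X[1],X[0],0])
for x,y,z in [(55,28,44),(55,-28,44),(-35,28,53),(-35,-28,53),(-105,28,40),(-105,-28,40)]: print((x,y,z),proj(c,B+(x*X+y*Y)/1e3+[0,0,z/1e3],T)/.64)
E
```

```text
(55, 28, 44) [568.30330616 305.95448204]
(55, -28, 44) [487.44871117 301.91095352]
(-35, 28, 53) [594.81365659 173.68333231]
(-35, -28, 53) [504.87666667 168.80508309]
(-105, 28, 40) [606.53325627  53.10201512]
(-105, -28, 40) [514.01756078  47.72861329]
```

View pics/w2.png

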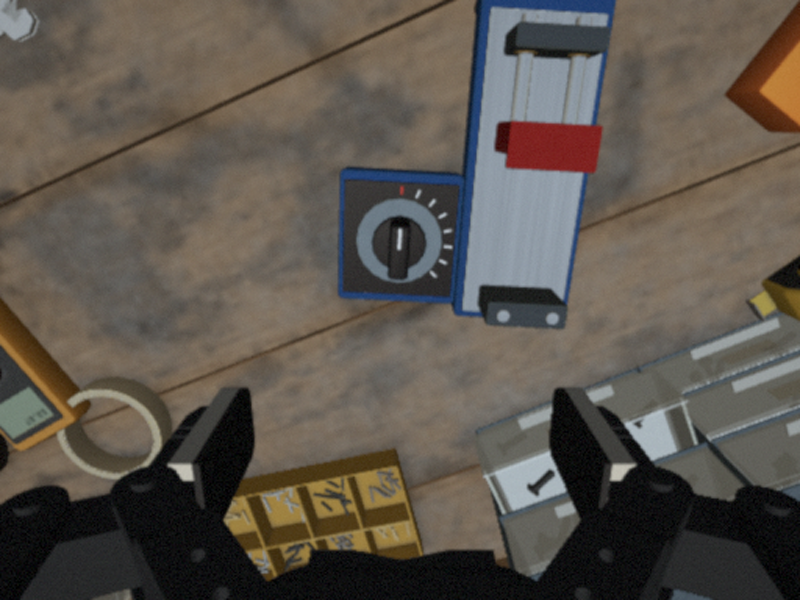

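The dial pointer (400,240) now lines up with the red mark (402,190), so it is off. The stop edge at (485–566, 300–305) and the jaw lip at (505–597, 170) match my holder estimate to within 2 px. Next is the block.

```bash
python3 -m pendant '[0.39,0.823,0.069,0,0,0.0176,1,0.39,0.823,0.069,0,0,0.0176,1,0.39,0.823,0.069,0,0,0.0176,1,0.39,0.823,0.069,0,0,0.0176,1,0.39,0.823,0.069,0,0,0.0176,1,0.39,0.823,0.069,0,0,0.0176,1,0.39,0.823,0.069,0,0,0.0176,1,0.39,0.823,0.069,0,0,0.0176,1,0.39,0.823,0.069,0,0,0.0176,1,0.39,0.823,0.069,0,0,0.0176,1]'
python3 - <<'E'
from h import *
from workcell import bot
import cv2
bot.camera("top");bot.camera("top")
o=bot.get_obs();c=bot.camera("wrist");pickle.dump((o,c),open("w3.pkl","wb"));print(o["eef_pos"],np.abs(o["joint_vel"]).max())
cv2.imwrite("pics/w3.png",cv2.resize(c["pixels"][:,:,::-1],(800,600),interpolation=cv2.INTER_CUBIC))
E
```

```text
clock: 6.97
eef_pos: [0.4935, 0.2451, 0.2397]
tool_rot: [0.092, 0.996, -0.001, -0.002]
ft_force: [0.2, 0.3, 0.2]
grip_width: 0.0854
grasp_force: 0.0
[0.49194058 0.24875367 0.23911495] 0.08770303084315688
```

View pics/w3.png

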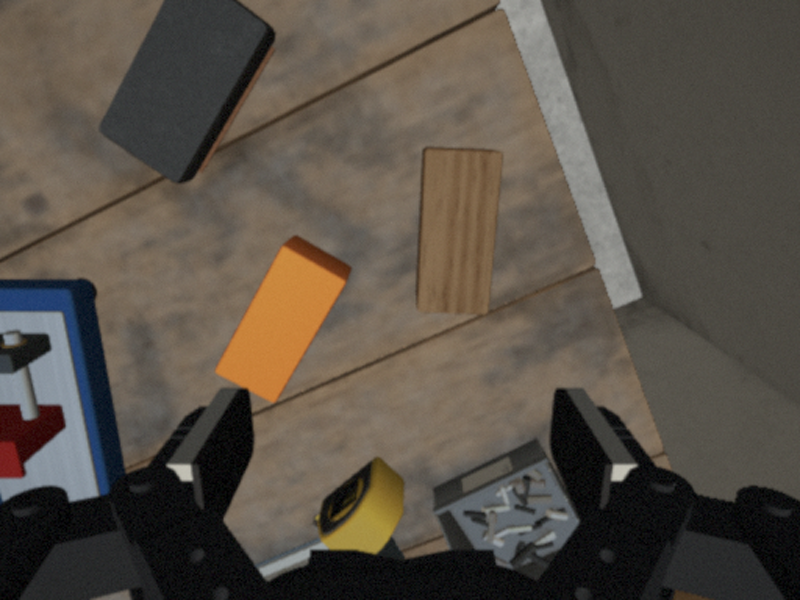

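The wooden block's top face has corners at about (427,149), (502,153), (490,313) and (417,311), and the orange look-alike stands clear to its left.

```bash
python3 - <<'E'
from h import *
from workcell import bot
o,c=pickle.load(open("w3.pkl","rb"));T=wristT(c,o)
P=np.array([at(c,u*.64,v*.64,.042,T) for u,v in [(427,151),(501,154),(489,313),(417,311)]]);print(P.round(4))
C=P.mean(0);d=(P[3]+P[2]-P[0]-P[1])[:2]/2;yaw=np.arctan2(d[1],d[0]);print(C,np.linalg.norm(d),np.linalg.norm(P[0]-P[1]),np.linalg.norm(P[3]-P[2]),np.degrees(yaw))
n=P[3]-P[0];print(np.degrees(np.arctan2(n[1],n[0])));n=P[2]-P[1];print(np.degrees(np.arctan2(n[1],n[0])))
o=bot.get_obs()
for z in(.10,.034): print(rows(o,[C[0],C[1],z],down(yaw+np.pi/2)))
E
```

```text
[[0.4291 0.2762 0.042 ]
 [0.439  0.3219 0.042 ]
 [0.5433 0.3013 0.042 ]
 [0.5333 0.2524 0.042 ]]
[0.48616427 0.28792819 0.042     ] 0.1066197515373499 0.04676793666788566 0.04990510280112244 -12.003829473275816
-12.84454456193971
-11.159173525605963
([0.0271, 0.0805, 0.2788], [-0.001, -0.0015, 0.0101], 'rows', np.float64(3.5), np.float64(0.3))
([0.0264, 0.0809, 0.4108], [-0.001, -0.0015, 0.0101], 'rows', np.float64(5.0), np.float64(0.3))
```

```bash
python3 -m pendant '[0.028,0.081,0.28,0,0,0.01,1,0.028,0.081,0.28,0,0,0.01,1,0.028,0.081,0.28,0,0,0.01,1,0.028,0.081,0.28,0,0,0.01,1,0.028,0.081,0.28,0,0,0.01,1,0.028,0.081,0.28,0,0,0.01,1,0.028,0.081,0.28,0,0,0.01,1,0.028,0.081,0.28,0,0,0.01,1,0.028,0.081,0.28,0,0,0.01,1,0.028,0.081,0.28,0,0,0.01,1]'
python3 -c "
from h import *
from workcell import bot
o=bot.get_obs()
print(rows(o,[.4858,.288,.033],down(np.radians(78))))"
```

```text
clock: 7.95
eef_pos: [0.4907, 0.2862, 0.1044]
tool_rot: [0.108, 0.994, 0.001, 0.001]
ft_force: [-0.1, -0.0, 0.3]
grip_width: 0.0855
grasp_force: 0.0
([0.0108, 0.001, 0.1427], [0.0007, 0.0008, -0.0022], 'rows', np.float64(1.7), np.float64(0.1))
```

```bash
python3 -m pendant '[0.011,0.001,0.05,0,0,0,1,0.011,0.001,0.1,0,0,0,1,0.011,0.001,0.142,0,0,0,1,0.011,0.001,0.142,0,0,0,1,0.011,0.001,0.142,0,0,0,0,0.011,0.001,0.142,0,0,0,0,0.011,0.001,0.142,0,0,0,0,0.011,0.001,0.142,0,0,0,0,0.011,0.001,0.142,0,0,0,0,0.011,0.001,0.142,0,0,0,0]'
```

```text
clock: 8.78
eef_pos: [0.486, 0.2888, 0.034]
tool_rot: [0.108, 0.994, 0.001, 0.002]
ft_force: [0.8, -0.5, 6.4]
grip_width: 0.0484
grasp_force: 63.8
```

```bash
cat >> h.py <<'E'
B=np.array([.618,-.059,.034]);hy=np.radians(-10.3);X=np.array([np.cos(hy),np.sin(hy),0]);Y=np.array([-X[1],X[0],0]);Z=np.array([0,0,1.])
CZ=.013; CX=0.0  # block centre in tool frame (z ahead, x toward nose)
def blk(th,Lx,Lz,back=0,up=0):
    t=np.radians(th);c,s=np.cos(t),np.sin(t)
    l=c*X+s*Z;b=-s*X+c*Z
    C=B+Lx/1e3*X+Lz/1e3*Z+(.055+back/1e3)*l+.021*b+up/1e3*Z
    M=np.column_stack([-l,Y,-b]);return C+CZ*b+CX*l,M
def state(o):
    M=R.from_quat(o["tool_rot"]).as_matrix();C=o["eef_pos"]+CZ*M[:,2]+CX*M[:,0];l=-M[:,0]
    L=C-.055*l+.021*M[:,2];T=L+.11*l;U=L-.042*M[:,2]
    f=lambda p:(np.array([X,Y,Z])@(p-B)*1e3).round(1).tolist()
    return dict(th=np.degrees(np.arcsin(l[2])).round(1),yaw=np.degrees(np.arctan2(M[1,1],M[0,1])-hy-np.pi/2).round(2),L=f(L),T=f(T),U=f(U))
E
python3 -c "
from h import *
from workcell import bot
o=bot.get_obs();print(o['eef_pos'])
print(rows(o,*blk(34,-17.5,3,80,80)))
p,M=blk(34,-17.5,3,80,80);print(p)"
```

```text
[0.4860328  0.28879154 0.03402886]
([-0.5587, -0.6164, -0.3732], [-0.0024, -0.1877, -0.0114], 'rows', np.float64(10.9), np.float64(4.7))
[ 0.69219232 -0.07248303  0.22067832]
```

```bash
python3 -m pendant '[0,0,-0.06,0,0,0,0,0,0,-0.14,0,0,0,0,0,0,-0.22,0,0,0,0,0,-0.03,-0.29,0,0,0,0,0,-0.1,-0.33,0,0,0,0,-0.06,-0.17,-0.37,0,0,0,0,-0.12,-0.22,-0.373,0,0,0,0,-0.18,-0.26,-0.373,0,0,0,0,-0.24,-0.3,-0.373,0,-0.03,0,0,-0.3,-0.34,-0.373,0,-0.06,0,0]'
python3 -c "
from h import *
from workcell import bot
o=bot.get_obs();print(o['joint_pos'])
print(rows(o,*blk(34,-17.5,3,80,80)))"
```

```text
clock: 9.62
eef_pos: [0.5969, 0.0874, 0.2181]
tool_rot: [0.108, 0.989, -0.011, 0.096]
ft_force: [1.5, -0.4, -2.4]
grip_width: 0.048
grasp_force: 63.0
[ 0.18244015  0.31612618  0.04182097  1.11902386 -0.07494925  0.39345376]
([-0.2514, -0.271, 0.044], [-0.0048, -0.1276, -0.0112], 'rows', np.float64(4.5), np.float64(3.2))
```

```bash
python3 -m pendant '[-0.25,-0.27,0.044,-0.005,-0.1276,-0.011,0,-0.25,-0.27,0.044,-0.005,-0.1276,-0.011,0,-0.25,-0.27,0.044,-0.005,-0.1276,-0.011,0,-0.25,-0.27,0.044,-0.005,-0.1276,-0.011,0,-0.25,-0.27,0.044,-0.005,-0.1276,-0.011,0,-0.25,-0.27,0.044,-0.005,-0.1276,-0.011,0,-0.25,-0.27,0.044,-0.005,-0.1276,-0.011,0,-0.25,-0.27,0.044,-0.005,-0.1276,-0.011,0,-0.25,-0.27,0.044,-0.005,-0.1276,-0.011,0,-0.25,-0.27,0.044,-0.005,-0.1276,-0.011,0]'
python3 - <<'E'
from h import *
from workcell import bot
import cv2
bot.camera("top");
o=bot.get_obs();print(o['joint_pos'],state(o))
print(rows(o,*blk(34,-17.5,3,80,0)))
o=bot.get_obs();c=bot.camera("wrist");pickle.dump((o,c),open("w4.pkl","wb"))
cv2.imwrite("pics/w4.png",cv2.resize(c["pixels"][:,:,::-1],(800,600),interpolation=cv2.INTER_CUBIC))
T=wristT(c,o);s=state(o)
for k in "LUT":
    for y in(-25,25):print(k,y,proj(c,B+s[k][0]/1e3*X+(s[k][1]+y)/1e3*Y+s[k][2]/1e3*Z,T)/.64)
E
```

```text
clock: 10.45
eef_pos: [0.6893, -0.0681, 0.2199]
tool_rot: [0.084, 0.953, -0.025, 0.289]
ft_force: [0.1, 0.8, -1.3]
grip_width: 0.0482
grasp_force: 63.0
[-0.07468212  0.23965534 -0.22185399  0.52227444 -0.055086    0.08529388] {'th': np.float64(33.8), 'yaw': np.float64(0.21), 'L': [45.1, 3.8, 127.1], 'T': [136.5, 4.1, 188.3], 'U': [21.7, 3.7, 162.0]}
([0.0823, -0.0079, 0.1357], [0.001, -0.0013, 0.0007], 'rows', np.float64(1.9), np.float64(0.0))
L -25 [325.45092655 200.31885336]
L 25 [475.29184394 200.70169653]
U -25 [302.59100004 221.5118804 ]
U 25 [497.99940157 221.9759514 ]
T -25 [337.68652033 478.81500424]
T 25 [463.19762276 478.83936834]
```

View pics/w4.png

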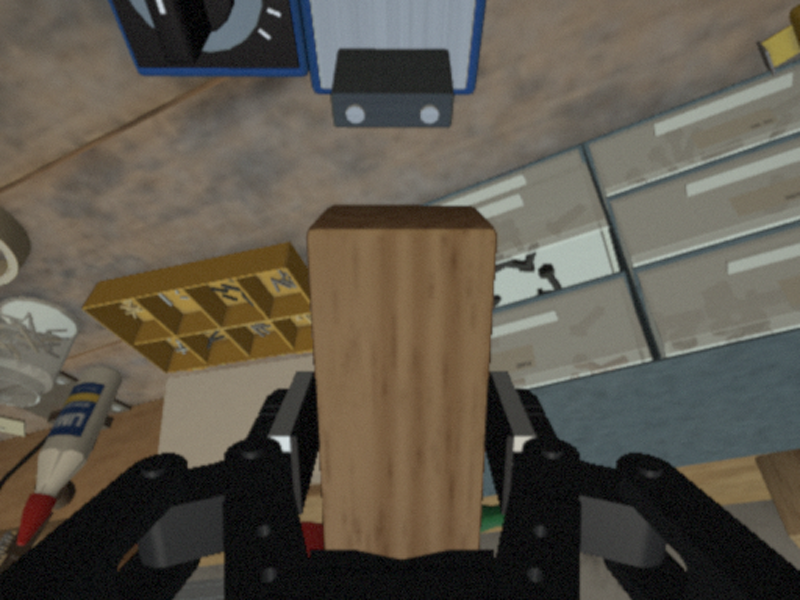

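The held block's nose edge shows at (309–496, 229), about 7 px behind the prediction. The block therefore sits about 1.5 mm towards its tail in the grip, and it is square. I'll account for that and descend.

```bash
sed -i 's/CX=0.0 /CX=-0.0015 /' h.py; python3 -c "
from h import *
from workcell import bot
o=bot.get_obs();print(state(o))
print(rows(o,*blk(34,-17.5,3,80,0)))
print(rows(o,*blk(34,-17.5,3,50,0)))"
```

```text
{'th': np.float64(33.8), 'yaw': np.float64(0.2), 'L': [46.3, 3.8, 128.0], 'T': [137.8, 4.0, 189.1], 'U': [23.0, 3.6, 162.9]}
([0.0854, -0.0078, 0.1357], [0.001, -0.0013, 0.0007], 'rows', np.float64(1.9), np.float64(0.0))
([0.1454, -0.0076, 0.1359], [0.001, -0.0013, 0.0007], 'rows', np.float64(2.4), np.float64(0.0))
```

```bash
python3 -m pendant '[0.04,-0.008,0.07,0,0,0,0,0.085,-0.008,0.136,0,-0.001,0,0,0.085,-0.008,0.136,0,-0.001,0,0,0.085,-0.008,0.136,0,-0.001,0,0,0.1,-0.008,0.136,0,-0.001,0,0,0.12,-0.008,0.136,0,-0.001,0,0,0.135,-0.008,0.136,0,-0.001,0,0,0.145,-0.008,0.136,0,-0.001,0,0,0.145,-0.008,0.136,0,-0.001,0,0,0.145,-0.008,0.136,0,-0.001,0,0]'
python3 -c "
from h import *
from workcell import bot
o=bot.get_obs();print(state(o))
print(rows(o,*blk(34,-17.5,3,20,0)))
print(rows(o,*blk(34,-17.5,3,0,0)))"
```

```text
clock: 11.38
eef_pos: [0.6673, -0.0691, 0.1245]
tool_rot: [0.085, 0.952, -0.025, 0.292]
ft_force: [0.2, 0.9, -1.7]
grip_width: 0.0481
grasp_force: 63.0
{'th': np.float64(34.1), 'yaw': np.float64(0.12), 'L': [25.0, -1.1, 32.3], 'T': [116.1, -1.0, 94.0], 'U': [1.5, -1.2, 67.1]}
([0.0632, 0.0023, 0.0011], [0.0008, 0.0004, 0.0002], 'rows', np.float64(0.8), np.float64(0.0))
([0.1032, 0.0023, 0.0011], [0.0008, 0.0004, 0.0002], 'rows', np.float64(1.2), np.float64(0.0))
```

```bash
python3 -m pendant '[0.015,0.002,0.001,0,0,0,0,0.03,0.002,0.001,0,0,0,0,0.045,0.002,0.001,0,0,0,0,0.06,0.002,0.001,0,0,0,0,0.075,0.002,0.001,0,0,0,0,0.087,0.002,0.001,0,0,0,0,0.097,0.002,0.001,0,0,0,0,0.103,0.002,0.001,0,0,0,0,0.103,0.002,0.001,0,0,0,0,0.103,0.002,0.001,0,0,0,0]'
python3 - <<'E'
from h import *
from workcell import bot
import cv2
o=bot.get_obs();print(state(o))
for th,Lx,Lz in [(34,-26,3),(34,-32,3),(34,-37,3),(34,-40,3)]: print(th,rows(o,*blk(th,Lx,Lz)))
o=bot.get_obs();c=bot.camera("wrist")
cv2.imwrite("pics/w5.png",cv2.resize(c["pixels"][:,:,::-1],(800,600),interpolation=cv2.INTER_CUBIC))
E
```

```text
clock: 12.22
eef_pos: [0.6254, -0.0606, 0.094]
tool_rot: [0.085, 0.953, -0.025, 0.291]
ft_force: [-0.4, -0.5, -0.7]
grip_width: 0.0484
grasp_force: 63.0
{'th': np.float64(34.0), 'yaw': np.float64(0.11), 'L': [-17.8, -0.3, 2.0], 'T': [73.4, -0.2, 63.4], 'U': [-41.3, -0.4, 36.8]}
34 ([0.0124, 0.0006, -0.0109], [0.0007, -0.0001, 0.0002], 'rows', np.float64(0.2), np.float64(0.0))
34 ([0.0223, 0.0007, -0.0176], [0.0007, -0.0001, 0.0002], 'rows', np.float64(0.3), np.float64(0.0))
34 ([0.0306, 0.0007, -0.0232], [0.0007, -0.0001, 0.0002], 'rows', np.float64(0.5), np.float64(0.0))
34 ([0.0356, 0.0007, -0.0266], [0.0007, -0.0001, 0.0002], 'rows', np.float64(0.5), np.float64(0.0))
```

View pics/w5.png

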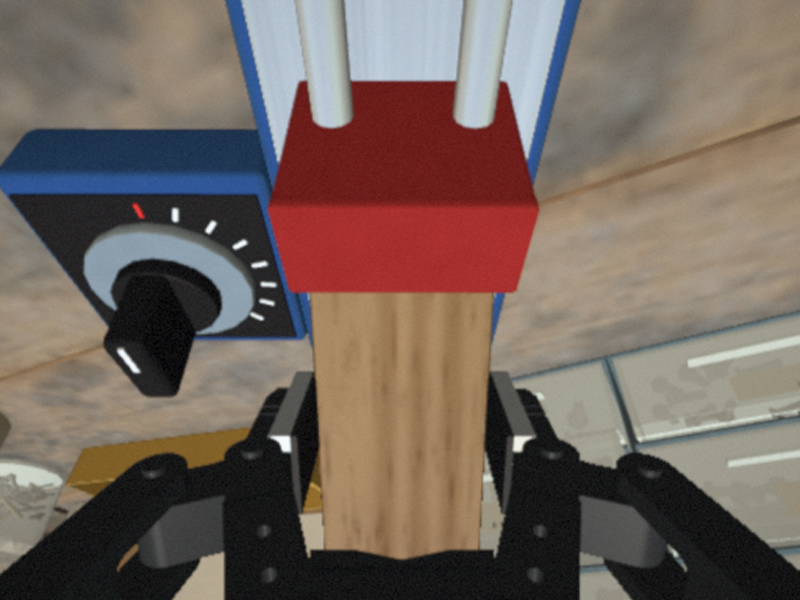

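The nose is under the red lip (lip edge at row 292, jaw middle at column 404, block middle at column 402), with no contact force yet. Now I'll press the jaw.

```bash
python3 -m pendant '[0.006,0.001,-0.005,0,0,0,0,0.012,0.001,-0.009,0,0,0,0,0.018,0.001,-0.013,0,0,0,0,0.024,0.001,-0.018,0,0,0,0,0.03,0.001,-0.022,0,0,0,0,0.036,0.001,-0.027,0,0,0,0,0.036,0.001,-0.027,0,0,0,0,0.036,0.001,-0.027,0,0,0,0,0.036,0.001,-0.027,0,0,0,0,0.036,0.001,-0.027,0,0,0,0]'
python3 - <<'E'
from h import *
from workcell import bot
o=bot.get_obs();print(state(o),o["ft_force"]@X)
for th,Lz in [(34,2.5),(31,2.5),(28,2.5),(25,2.2),(22,2),(19,2),(16,2)]: print(th,rows(o,*blk(th,51-110*np.cos(np.radians(th)),Lz)))
E
```

```text
clock: 13.1
eef_pos: [0.6054, -0.0568, 0.0966]
tool_rot: [0.085, 0.952, -0.026, 0.293]
ft_force: [8.1, -1.4, -7.3]
grip_width: 0.0483
grasp_force: 63.5
{'th': np.float64(34.2), 'yaw': np.float64(0.06), 'L': [-37.9, -0.0, 4.4], 'T': [53.0, -0.0, 66.3], 'U': [-61.6, -0.1, 39.1]} 8.254013906019107
34 ([0.0056, 0.0001, 0.0011], [0.0005, 0.0013, 0.0], 'rows', np.float64(0.1), np.float64(0.0))
31 ([0.0074, 0.0001, 0.0033], [0.0005, 0.018, 0.0001], 'rows', np.float64(0.1), np.float64(0.5))
28 ([0.009, 0.0001, 0.006], [0.0005, 0.0347, 0.0001], 'rows', np.float64(0.1), np.float64(0.9))
25 ([0.0108, 0.0001, 0.0096], [0.0005, 0.0513, 0.0001], 'rows', np.float64(0.2), np.float64(1.3))
22 ([0.0123, 0.0001, 0.0135], [0.0005, 0.068, 0.0001], 'rows', np.float64(0.2), np.float64(1.7))
19 ([0.0135, 0.0001, 0.0175], [0.0005, 0.0847, 0.0001], 'rows', np.float64(0.3), np.float64(2.1))
16 ([0.0146, 0.0001, 0.022], [0.0005, 0.1013, 0.0001], 'rows', np.float64(0.3), np.float64(2.5))
```

```bash
python3 -m pendant '[0.0055,0,0.002,0,0,0,0,0.0057,0,0.0025,0,0.003,0,0,0.0064,0,0.003,0,0.01,0,0,0.0074,0,0.0043,0,0.018,0,0,0.0082,0,0.0055,0,0.026,0,0,0.009,0,0.007,0,0.0347,0,0,0.01,0,0.009,0,0.043,0,0,0.0108,0,0.0106,0,0.0513,0,0,0.0108,0,0.0106,0,0.0513,0,0,0.0108,0,0.0106,0,0.0513,0,0]'
python3 - <<'E'
from h import *
from workcell import bot
o=bot.get_obs();print(state(o),o["ft_force"]@X)
for th,Lz in [(25,2),(22,2),(19,2),(16,2),(13,2),(10,1.5),(7,1.5),(4,1),(0,.7)]: print(th,rows(o,*blk(th,51-110*np.cos(np.radians(th)),Lz)))
E
```

```text
clock: 13.93
eef_pos: [0.6059, -0.0567, 0.0901]
tool_rot: [0.087, 0.972, -0.019, 0.217]
ft_force: [9.3, -2.7, -6.1]
grip_width: 0.0482
grasp_force: 63.9
{'th': np.float64(25.2), 'yaw': np.float64(0.06), 'L': [-46.2, 0.1, 2.5], 'T': [53.3, 0.2, 49.4], 'U': [-64.1, 0.0, 40.5]} 9.623922447791474
25 ([0.0047, -0.0001, -0.0008], [0.0006, 0.0011, 0.0001], 'rows', np.float64(0.1), np.float64(0.0))
22 ([0.0055, -0.0002, 0.003], [0.0006, 0.0178, 0.0001], 'rows', np.float64(0.1), np.float64(0.4))
19 ([0.006, -0.0002, 0.0071], [0.0006, 0.0345, 0.0001], 'rows', np.float64(0.1), np.float64(0.9))
16 ([0.0064, -0.0002, 0.0117], [0.0006, 0.0511, 0.0001], 'rows', np.float64(0.2), np.float64(1.3))
13 ([0.0065, -0.0002, 0.0166], [0.0006, 0.0678, 0.0001], 'rows', np.float64(0.2), np.float64(1.7))
10 ([0.0069, -0.0002, 0.0228], [0.0006, 0.0845, 0.0002], 'rows', np.float64(0.3), np.float64(2.1))
7 ([0.0067, -0.0002, 0.0285], [0.0006, 0.1011, 0.0002], 'rows', np.float64(0.4), np.float64(2.5))
4 ([0.0066, -0.0002, 0.0354], [0.0006, 0.1178, 0.0002], 'rows', np.float64(0.4), np.float64(3.0))
0 ([0.0059, -0.0002, 0.0445], [0.0006, 0.14, 0.0002], 'rows', np.float64(0.5), np.float64(3.5))
```

```bash
python3 -m pendant '[0.004,0,-0.001,0,0,0,0,0.008,0,-0.002,0,0,0,0,0.009,0,-0.002,0,0,0,0,0.0095,0,0.001,0,0.0178,0,0,0.0095,0,0.001,0,0.0178,0,0,0.0095,0,0.001,0,0.0178,0,0,0.0095,0,0.001,0,0.0178,0,0,0.0095,0,0.001,0,0.0178,0,0,0.0095,0,0.001,0,0.0178,0,0,0.0095,0,0.001,0,0.0178,0,0]'
python3 - <<'E'
from h import *
from workcell import bot
import cv2
o=bot.get_obs();print(state(o),o["ft_force"]@X)
for th,Lz in [(22,2),(19,2),(16,2),(13,2),(10,1.5),(7,1.5),(4,1),(0,.5)]: print(th,rows(o,*blk(th,51-110*np.cos(np.radians(th)),Lz)))
a=bot.camera("side")["pixels"][150:215,230:320,::-1];b=bot.camera("wrist")["pixels"][:,:,::-1]
cv2.imwrite("pics/m6.png",np.hstack([cv2.resize(a,(400,290),interpolation=cv2.INTER_CUBIC),cv2.resize(b,(387,290),interpolation=cv2.INTER_AREA)]))
E
```

```text
clock: 14.77
eef_pos: [0.6031, -0.0561, 0.0888]
tool_rot: [0.088, 0.977, -0.016, 0.192]
ft_force: [10.8, -3.0, -4.6]
grip_width: 0.048
grasp_force: 64.1
{'th': np.float64(22.2), 'yaw': np.float64(0.06), 'L': [-51.9, 0.3, 3.1], 'T': [50.0, 0.3, 44.6], 'U': [-67.8, 0.2, 42.0]} 11.154690282831
22 ([-0.0011, -0.0004, 0.003], [0.0006, 0.0011, 0.0001], 'rows', np.float64(0.0), np.float64(0.0))
19 ([-0.0007, -0.0004, 0.0072], [0.0006, 0.0178, 0.0001], 'rows', np.float64(0.1), np.float64(0.4))
16 ([-0.0006, -0.0004, 0.0118], [0.0006, 0.0345, 0.0002], 'rows', np.float64(0.1), np.float64(0.9))
13 ([-0.0007, -0.0004, 0.0167], [0.0006, 0.0511, 0.0002], 'rows', np.float64(0.2), np.float64(1.3))
10 ([-0.0007, -0.0004, 0.0229], [0.0006, 0.0678, 0.0002], 'rows', np.float64(0.3), np.float64(1.7))
7 ([-0.0012, -0.0005, 0.0286], [0.0006, 0.0845, 0.0002], 'rows', np.float64(0.3), np.float64(2.1))
4 ([-0.0016, -0.0005, 0.0355], [0.0006, 0.1011, 0.0002], 'rows', np.float64(0.4), np.float64(2.5))
0 ([-0.0026, -0.0005, 0.0449], [0.0006, 0.1233, 0.0002], 'rows', np.float64(0.5), np.float64(3.1))
```

View pics/m6.png

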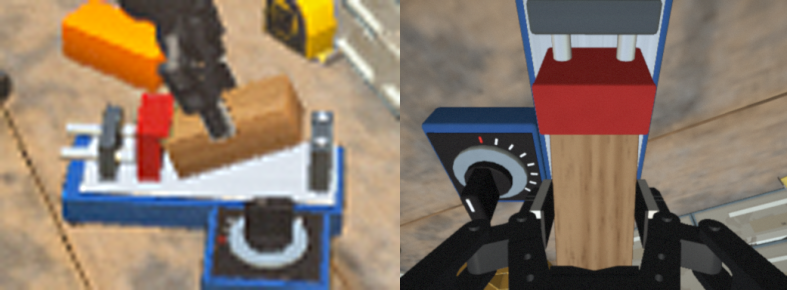

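The left crop shows the block's tail just inside the stop with the nose under the pressed-back jaw. The wrist view shows the block still centred and the dial at off. Now I'll level it.

```bash
python3 -m pendant '[0,0,0.003,0,0.001,0,0,0,0,0.005,0,0.009,0,0,0,0,0.0075,0,0.0178,0,0,0,0,0.01,0,0.026,0,0,0,0,0.012,0,0.0345,0,0,0,0,0.0145,0,0.043,0,0,0,0,0.017,0,0.0511,0,0,0,0,0.02,0,0.06,0,0,0,0,0.023,0,0.0678,0,0,0,0,0.023,0,0.0678,0,0]'
python3 - <<'E'
from h import *
from workcell import bot
o=bot.get_obs();print(state(o),o["ft_force"]@X)
for th,Lz in [(10,1.5),(7,1),(4,.7),(0,.3)]: print(th,rows(o,*blk(th,52-110*np.cos(np.radians(th)),Lz)))
E
```

```text
clock: 15.7
eef_pos: [0.6087, -0.0571, 0.0774]
tool_rot: [0.089, 0.992, -0.007, 0.087]
ft_force: [10.5, -2.5, -2.2]
grip_width: 0.0481
grasp_force: 64.5
{'th': np.float64(10.0), 'yaw': np.float64(0.06), 'L': [-56.2, 0.2, 0.6], 'T': [52.1, 0.3, 19.7], 'U': [-63.6, 0.1, 41.9]} 10.773912706116963
10 ([-0.0002, -0.0004, -0.0018], [0.0006, 0.0002, 0.0003], 'rows', np.float64(0.0), np.float64(0.0))
7 ([-0.0018, -0.0004, 0.0046], [0.0006, 0.0169, 0.0003], 'rows', np.float64(0.1), np.float64(0.4))
4 ([-0.0037, -0.0004, 0.0108], [0.0006, 0.0335, 0.0003], 'rows', np.float64(0.1), np.float64(0.8))
0 ([-0.0067, -0.0004, 0.0196], [0.0006, 0.0558, 0.0003], 'rows', np.float64(0.2), np.float64(1.4))
```

```bash
python3 -m pendant '[-0.001,0,0.002,0,0.008,0,0,-0.002,0,0.0046,0,0.0169,0,0,-0.003,0,0.008,0,0.025,0,0,-0.004,0,0.0108,0,0.0335,0,0,-0.005,0,0.014,0,0.042,0,0,-0.006,0,0.017,0,0.05,0,0,-0.007,0,0.0192,0,0.0555,0,0,-0.008,0,0.0192,0,0.0555,0,0,-0.009,0,0.0192,0,0.0555,0,0,-0.009,0,0.0192,0,0.0555,0,0]'
python3 - <<'E'
from h import *
from workcell import bot
o=bot.get_obs();print(state(o),o["ft_force"]@X,o["ft_torque"])
print(rows(o,*blk(0,-56,0)))
E
```

```text
clock: 16.53
eef_pos: [0.6139, -0.058, 0.0682]
tool_rot: [0.089, 0.996, 0.001, 0.001]
ft_force: [10.6, -2.7, -0.8]
grip_width: 0.0483
grasp_force: 64.9
{'th': np.float64(0.1), 'yaw': np.float64(0.06), 'L': [-57.7, 0.2, 0.1], 'T': [52.3, 0.4, 0.3], 'U': [-57.8, 0.2, 42.1]} 10.873184098771471 [-0.57726747 -2.1015366  -0.14232906]
([-0.0035, -0.0005, 0.0005], [0.0006, 0.0005, 0.0003], 'rows', np.float64(0.0), np.float64(0.0))
```

```bash
python3 - <<'E'
from h import *
from workcell import bot
import cv2
a=bot.camera("side")["pixels"][150:215,230:320,::-1];b=bot.camera("wrist")["pixels"][:,:,::-1]
cv2.imwrite("pics/m7.png",np.hstack([cv2.resize(a,(400,290),interpolation=cv2.INTER_CUBIC),cv2.resize(b,(387,290),interpolation=cv2.INTER_AREA)]))
E
```

```text
(no output)
```

View pics/m7.png

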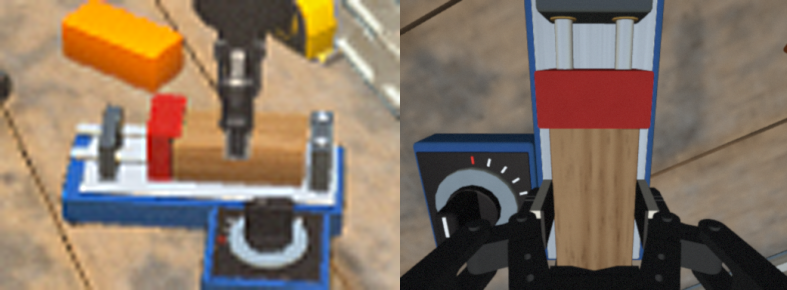

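The block lies flat between the jaw and the stop, with a small gap at the stop. I'll ease it over, then let go and lift.

```bash
python3 -m pendant '[-0.002,0,0.001,0,0,0,0,-0.004,0,0.001,0,0,0,0,-0.005,0,0.001,0,0,0,0,-0.005,0,0.001,0,0,0,0,-0.005,0,0.001,0,0,0,0.75,-0.005,0,0.001,0,0,0,0.75,-0.005,0,0.001,0,0,0,0.75,-0.005,0,0.001,0,0,0,0.75,-0.005,0,0.001,0,0,0,0.75,-0.005,0,0.001,0,0,0,0.75]'
python3 -m pendant '[0,0,-0.03,0,0,0,0.75,0,0,-0.07,0,0,0,0.75,0,0,-0.12,0,0,0,0.75,0,0,-0.18,0,0,0,0.75,0,0,-0.24,0,0,0,0.75,0,0,-0.3,0,0,0,0.75,0,0,-0.32,0,0,0,0.75,0,0,-0.32,0,0,0,0.75,0,0,-0.32,0,0,0,0.75,0,0,-0.32,0,0,0,0.75]'
python3 - <<'E'
from h import *
from workcell import bot
import cv2
bot.camera("top")
o=bot.get_obs()
a=bot.camera("side")["pixels"][150:215,230:320,::-1];c=bot.camera("wrist");b=c["pixels"][:,:,::-1];T=wristT(c,o)
cv2.imwrite("pics/m8.png",np.hstack([cv2.resize(a,(320,232),interpolation=cv2.INTER_CUBIC),cv2.resize(b[:232,130:400],(475,408),interpolation=cv2.INTER_CUBIC)[:232]]) if 0 else np.vstack([cv2.resize(b[:260,120:400],(640,594),interpolation=cv2.INTER_CUBIC)]))
for p in[(-55,-25,42),(-55,25,42),(55,-25,42),(55,25,42)]:
    q=proj(c,B+p[0]/1e3*X+p[1]/1e3*Y+p[2]/1e3*Z,T);print(p,(q-[120,0])*[640/280,594/260])
E
```

```text
clock: 17.47
eef_pos: [0.6096, -0.0573, 0.0647]
tool_rot: [0.089, 0.996, 0.001, -0.006]
ft_force: [-0.2, -0.8, 1.0]
grip_width: 0.064
grasp_force: 0.0
clock: 18.3
eef_pos: [0.6108, -0.0578, 0.2229]
tool_rot: [0.089, 0.996, 0.001, -0.008]
ft_force: [-0.6, 0.1, 0.2]
grip_width: 0.0639
grasp_force: 0.0
(-55, -25, 42) [245.97806377 281.90675317]
(-55, 25, 42) [379.09708402 282.27814885]
(55, -25, 42) [251.94358393 548.93171821]
(55, 25, 42) [371.66438638 549.19641018]
```

View pics/m8.png

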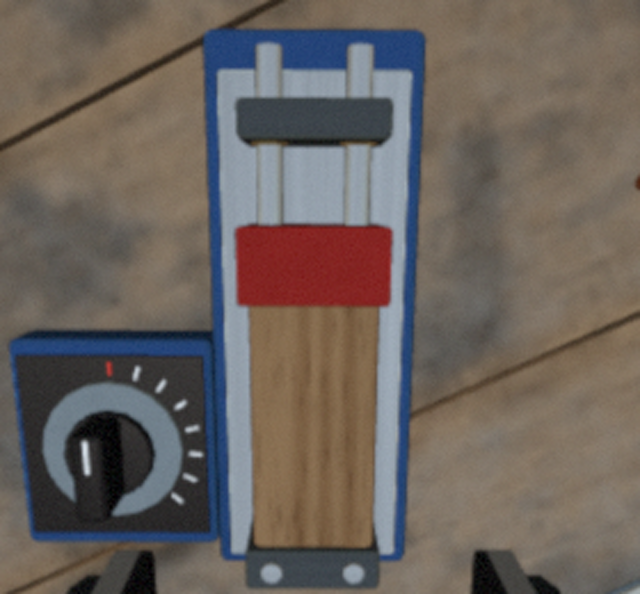

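The block is centred (columns 250–379 against the jaw's 237–391), square and flat against the stop at row 548. The jaw is pressed onto it and the gripper is clear.

```bash
python3 -c "
from workcell import bot
print(bot.job_done())"
```

```text
the job is handed in; nothing more can be done
None
```

I handed the job in at about 18 s: the dial was turned off first, and the block lies flat, centred and square, clamped between jaw and stop, with the tape measure, caliper and yellow screwdriver not touched.

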